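# Raise the telescoping ring light to its second stop

## Task

Raise the ring light over the cutting mat: pinch the head of its stand so that the release button in the head's side is squeezed in, pull the telescoping column straight up past its first stop to the second stop, as far as it goes, keeping the button squeezed all the way. Your program finishes while still holding the head up there at the second stop, button squeezed in and column still; leave the tape roll, the carton and the craft knife alone.

Things in the scene. Friction and masses are not known exactly. Their poses are not given: they have to be found in the camera images.
- stand: Ring-light stand, fixed to the table: round pale metal foot 170 mm across, upright outer tube 31 mm across, collar 40 mm across, its top 142 mm above the table. Carries column, head, button and boom. Origin: centre of the foot's underside; z up; x along the boom, pointing away from the robot within about 40 degrees. The boom (12 mm thick) holds a level white ring light, 166 mm across, 175 mm out.
- head (a point): Centre of the black grip head on top of the column: 34 mm (x) by 36 mm (y) by 50 mm high, axes as the stand's. 190 mm above the table with the column fully down. The release button stands out 7 mm from its +y face, the -y face is plain: 43 mm across y, 38 mm with the button in. Nothing stands above or beside it; the boom leaves the column under it (boom top 30 mm below this point).
- button (a point): Centre of the outer face of the grey release button (24 mm wide along x, 36 mm high) on the head's +y face, level with the head's centre; 25 mm from it along y when out, 20 mm when fully in.
- column (a joint): Extension of the column in m: 0 fully down, grows upward; starts at 0 to 0.02. Button out: locked by teeth 8 mm apart. Button in: slides straight up and down; column and light weigh 0.3 to 0.6 kg. First stop at 0.05: a sprung catch that adds about 5 to 10 N for the first few mm, then lets the column through by 0.062. Second stop at 0.100: the solid end of travel.
- release (a joint): Travel of the release button in m: 0 out (locked), 0.005 fully in, moving towards the head's -y. Sprung: about 8 N starts it, 12 N holds it fully in, it comes out again when let go. The lock is free from about 0.003 on; count it as squeezed in above 0.0035.
- tape_roll: Bystander: roll of tape lying flat, 84 mm across, 19 mm high; origin at the centre of its underside.
- carton: Bystander: small carton 55 by 75 by 60 mm; origin at the centre of its underside.
- craft_knife: Bystander: closed craft knife, 140 mm long along x, 17 mm wide, 11 mm thick, lying on the table; origin under the middle of its handle.

How it is judged:
On the way, in this order (a step that is already met when the one before it is completed fails the run):
1. the release button is squeezed in while the column is still low (value of joint release above 0.0035 m and value of joint column below 0.035 m), for 0.1 s.
2. the column is pulled past the first stop with the button squeezed in (value of joint release above 0.0035 m and value of joint column above 0.062 m), for 0.1 s.
At the end, for the whole second after the job is handed in: The column is at the second stop (extension within 6 mm of its 100 mm end), still (under 10 mm/s), the release button is in by more than 3.5 mm so that the lock carries nothing, and the fingers are gripping (more than 5 N) (value of joint column above 0.094 m and value of joint release above 0.0035 m and contact force between the fingers and stand above 5 N and velocity of joint column between -0.01 and 0.01 m/s); the arm keeps its last pose, push and grip.
It fails at once if the tape roll, carton or craft knife is moved by more than 30 mm (distance of any of tape_roll, carton, craft_knife from where it was at the start of the episode above 0.03 m).
It fails at once if the button springs out while the column is on its way up (value of joint column above 0.035 m and value of joint release below 0.001 m).
It also fails if it takes over 30 s, if anything falls off the work surface, if the arm or the gripper's body presses on something with over 40 N, if the wrist force passes 120 N, or if a joint passes its speed limit or range.

## Robot

A 6-joint arm with a two-finger parallel gripper is mounted at the origin on the work surface. World frame = base frame: x ahead of the robot, y to its left, z up, the work surface at z = 0. Lengths are in m, angles in rad, forces in N, time in s.
With the tool pointing down it reaches from about 0.425 to 0.95 m from the base axis. Payload 3.5 kg.
Tool frame: the origin (TCP) lies between the finger pads; the fingertips stand 19 mm ahead of it and the grasp point (between the pads) is the TCP; y points along the fingers, z is the direction in which the jaws open and shut, and the axes are right-handed (so a half turn about y gives the same grasp; the last joint's range is limited). The gripper opens to 85 mm and grips with 20 to 120 N. Pads are 22 mm wide; open, the fingers measure 114 mm over their backs; the gripper's body (76 mm by 85 mm) begins 54 mm behind the grasp point. The pads swing forward as they close: fully open they stand 13 mm farther back than shut.
Start: joints at [0.962, 0.286, 1.577, -0, 1.279, -0.15], TCP at [0.299, 0.605, 0.25] pointing down, gripper open.
Joint ranges: [-2.77, 2.77], [-0.9, 2.22], [0.21, 2.48], [-1.53, 4.67], [0.24, 2.81], [-2.84, 2.84]. Speed limits (rad/s): [2.79, 2.79, 3.14, 3.14, 3.14, 3.14].

## Interface

Orientations are given as a unit quaternion [x, y, z, w].
In Python, from plant import get_state, read_camera, camera_model, sign_off gives the robot as it stands.
- The arm moves only by the tool carry_out, never from a script. Its argument "moves" is a list of rows, each a list of 7 numbers: the turn, a rotation vector about the tool's x, y, z in rad, then the shift along the tool's x, y, z in m, then the closure, from -1 (fully open) to 1 (shut). In form: [[wx, wy, wz, dx, dy, dz, jaw], ...]. A call has 1 to 10 rows; each row shifts and turns the commanded pose from where the row before left it, along the tool's axes as they then stand; what a row does not reach is not made up. A row lasts 1/8 s, in which the tool goes at most 62.5 mm and 10.7 degrees, less where a joint would pass 70% of its speed; a pose out of reach is approached as far as the arm can. A call is refused whole if a number of a shift passes 0.0625 or a number of a turn 0.188, either way. A call with a gripper value outside its range is refused whole. The fingers move at their own pace and stop on an object; "squeeze" is the grip in N (left out, the last holds). Time passes only in rows, so rows that do not move let the fingers close. It gives the time, the measured TCP pose, the force and the opening at its end, in the units of the state.
- get_state(): the state, without advancing time (a new reading comes with each control period).
- read_camera(name): name is "scene" or "top" or "wrist"; returns the picture (400x640x3 uint8, blue, green, red); there is no depth.
- camera_model(name): a dict with "camera_matrix" (3x3 intrinsics, pixels), "pose" (4x4, takes a point from camera to world coordinates). Camera axes: x right, y down, z forward; pixel columns grow to the right and rows downward; lengths in m; the calibration is good to about 2 mm. A picture is of the moment at which its call begins: read the wrist's pose just before it. camera_model takes no time and is no camera call; for the wrist camera it gives the pose at the moment of the call.
- sign_off(): hands the job in, once; it reports no verdict.
The state is a dict: "time": time; "qpos": joint angles; "dq": joint speeds; "joint_efforts": joint torques, N m; "eef_pos": TCP position; "tcp_rot": TCP orientation; "contact_force": force on the tool from outside, world axes, zero at the start; "wrist_torque": the same for the moment, N m; "opening": opening from 0.0 (shut) to 1.0 (fully open).
Only numpy, scipy, OpenCV 4.12 (cv2) and the standard library are available. Lean on these libraries where they do the work, as an engineer would, in place of code of your own. Each camera call takes 0.05 s, during which the arm holds its last target. There are 200 camera calls.

## Working session

There is one attempt and no reset: what is moved stays moved. The work goes in short steps, Python scripts to look and compute and a tool call to move; the robot and the scene stay as the last step left them, time stands still between calls to the robot, and variables do not carry over. Pictures are saved under pics/ and viewed, about 8 in all and at most 12, crops included, and the job is handed in when it is done.

Besides the shell and the picture viewer there is one more tool, called after "Emit:" by a JSON object that holds its "method" and its "body". carry_out: Moves the arm, as the interface text tells. Its arguments: {"type":"object","properties":{"moves":{"type":"array","items":{"type":"array","items":{"type":"number"}}},"squeeze":{"type":"number"}},"required":["moves"]}

```bash
mkdir -p pics; python3 - <<'E'
from plant import *
import cv2
s=get_state();print({k:s[k] for k in('time','eef_pos','tcp_rot','opening','contact_force')})
for n in('scene','top'):
    cv2.imwrite(f'pics/{n}0.png',read_camera(n));m=camera_model(n);print(n,m['camera_matrix'],m['pose'])
E
```

```text
{'time': 0.0, 'eef_pos': array([0.29855808, 0.60468563, 0.24895407]), 'tcp_rot': array([ 0.689362  , -0.16110499,  0.16048757, -0.68780008]), 'opening': 0.9976422664760681, 'contact_force': array([ 0.01472122,  0.30470212, -0.1124246 ])}
scene [[421.41302143   0.         316.71675121]
 [  0.         421.41302143 194.92800663]
 [  0.           0.           1.        ]] [[ 0.71103385  0.53555945 -0.45563905  1.0072862 ]
 [ 0.70289654 -0.52369509  0.4813314  -0.37364255]
 [ 0.01916565 -0.66251003 -0.74880781  0.85853367]
 [ 0.          0.          0.          1.        ]]
top [[375.55079266   0.         319.81782976]
 [  0.         375.55079266 204.54473196]
 [  0.           0.           1.        ]] [[ 0.02491253 -0.98100821  0.19235969  0.41510321]
 [-0.99953902 -0.02778333 -0.01224075  0.08684843]
 [ 0.01735266 -0.19196607 -0.98124814  1.01765957]
 [ 0.          0.          0.          1.        ]]
```

View pics/scene0.png

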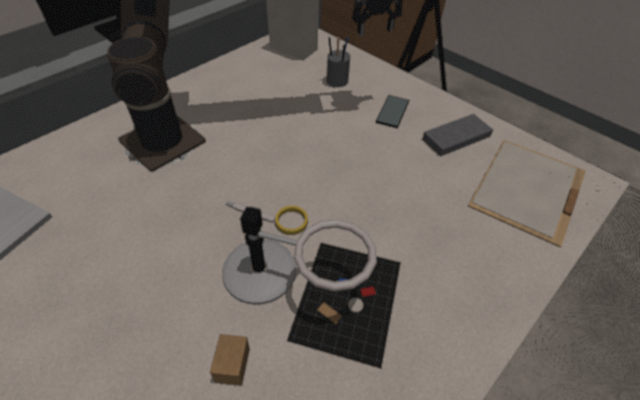

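View pics/top0.png

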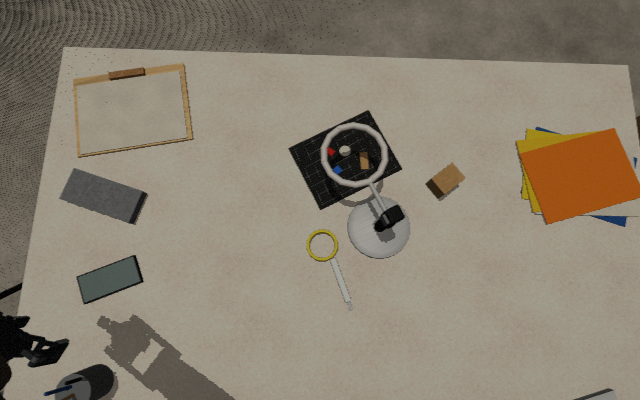

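The scene view shows the stand at (258,270) with its head at (252,220), and the ring at (336,255). In the top view the foot is at (379,227), the head near (392,216) and the ring at (354,154). The carton, tape ring and knife sit around the stand. I'll enlarge both.

```bash
python3 - <<'E'
import cv2,numpy as np
a=cv2.imread('pics/scene0.png')[190:310,210:390];b=cv2.imread('pics/top0.png')[110:270,300:480]
f=lambda i,k:np.clip(cv2.resize(i,None,fx=k,fy=k,interpolation=cv2.INTER_CUBIC).astype(float)*1.6,0,255)
cv2.imwrite('pics/c1.png',f(a,4.4));cv2.imwrite('pics/c2.png',f(b[:,:],3.7))
E
```

```text
[ WARN:0@0.070] global loadsave.cpp:1063 imwrite_ Unsupported depth image for selected encoder is fallbacked to CV_8U.
```

View pics/c1.png

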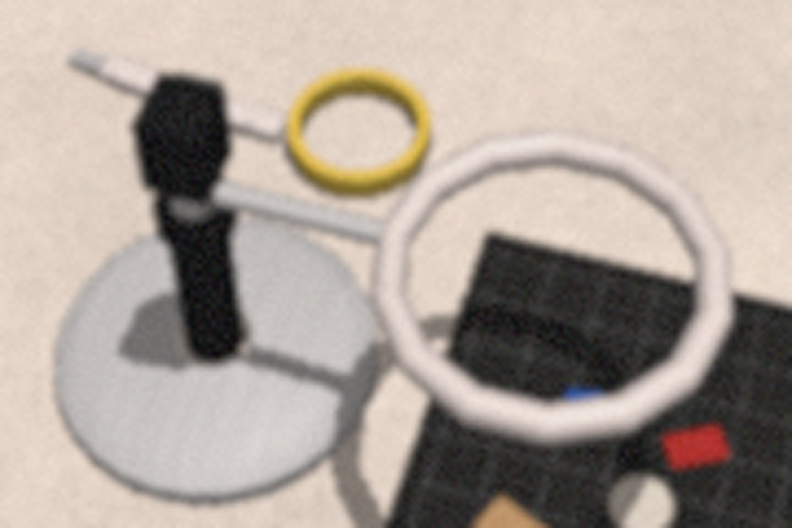

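View pics/c2.png

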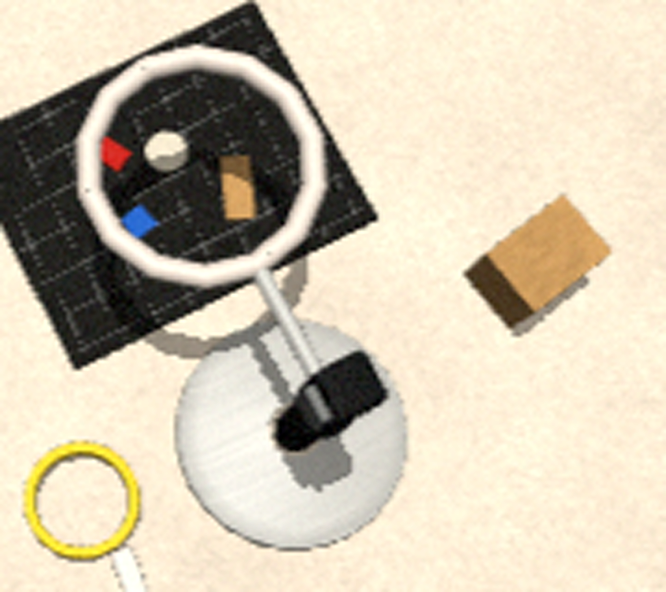

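```bash
cat > h.py <<'E'
import numpy as np,cv2
from plant import *
from scipy.spatial.transform import Rotation as R
def proj(n,P,m=None):
    m=m or camera_model(n);T=np.linalg.inv(m['pose']);p=m['camera_matrix']@(T[:3,:3]@np.array(P,float).reshape(-1,3).T+T[:3,3:])
    return (p[:2]/p[2]).T
def stand(v,P):
    c,s=np.cos(v[2]),np.sin(v[2]);P=np.array(P,float).reshape(-1,3)
    return np.c_[v[0]+c*P[:,0]-s*P[:,1],v[1]+s*P[:,0]+c*P[:,1],P[:,2]]
E
python3 - <<'E'
from h import *
from scipy.optimize import least_squares
s=lambda x,y:(210+x/4.4,190+y/4.4); t=lambda x,y:(300+x/3.7,110+y/3.7)
a=np.linspace(0,2*np.pi,73)[:-1]
def box(p):return (p.min(0)+p.max(0))/2
def model(v):
    o=[]
    for n in('scene','top'):
        foot=np.r_[[ (.085*np.cos(b),.085*np.sin(b),z) for b in a for z in(0,.008)]]
        ring=np.array([(.175+.083*np.cos(b),.083*np.sin(b),.154+v[3]) for b in a])
        hd=np.array([(x,y,.19+v[3]+z) for x in(-.017,.017) for y in(-.018,.018) for z in(-.025,.025)])
        o+=[box(proj(n,stand(v,q))) for q in(foot,ring,hd)]
    return np.array(o)
obs=np.array([s(218,359),s(554,286),s(182,135),t(290.5,434),t(202,165),t(347,390)])
r=least_squares(lambda v:(model(v)-obs).ravel(),[.6,-.05,0,.01])
print(r.x,np.degrees(r.x[2]));print((model(r.x)-obs).round(1))
v=r.x
for n in('scene','top'):
    print(n,proj(n,stand(v,[(0,0,.19+v[3]),(0,.025,.19+v[3])])))
st=get_state();print(R.from_quat(st['tcp_rot']).as_matrix().round(3))
E
```

```text
[ 5.57754729e-01 -8.65979507e-02  4.92656440e-01  1.86383198e-05] 28.227134739538794
[[-0.7  0.2]
 [-0.9 -0.1]
 [-0.3  0.1]
 [-0.2 -0.6]
 [-0.4 -0.4]
 [-1.  -0.5]]
scene [[251.43393298 220.81656398]
 [256.1170829  211.57498157]]
top [[392.34969872 215.14422467]
 [382.58430702 220.09380041]]
[[ 0.897 -0.001  0.443]
 [-0.443 -0.002  0.897]
 [-0.    -1.    -0.002]]
```

Fit residuals are 1 px or less. The stand is at (0.558, -0.087) with yaw 28.2° and the column about fully down. I'll move above it first, then turn the tool.

Emit:
{"method": "carry_out", "body": {"moves": [[0,0,0,0.036,-0.007,-0.034,-1],[0,0,0,0.036,-0.007,-0.034,-1],[0,0,0,0.036,-0.007,-0.034,-1],[0,0,0,0.036,-0.007,-0.034,-1],[0,0,0,0.036,-0.007,-0.034,-1],[0,0,0,0.036,-0.007,-0.034,-1],[0,0,0,0.036,-0.007,-0.034,-1],[0,0,0,0.036,-0.007,-0.034,-1],[0,0,0,0.036,-0.007,-0.034,-1],[0,0,0,0.036,-0.007,-0.034,-1]], "squeeze": 60}}

```text
time: 1.35
eef_pos: [0.4711, 0.1394, 0.3201]
tcp_rot: [0.689, -0.161, 0.161, -0.689]
contact_force: [0.6, 0.4, 0.7]
opening: 1.0
```

Emit:
{"method": "carry_out", "body": {"moves": [[0,0,0,0.036,0,-0.034,-1],[0,0,0,0.036,0,-0.034,-1],[0,0,0,0.036,0,-0.034,-1],[0,0,0,0.036,0,-0.034,-1],[0,0,0,0.035,0,-0.03,-1],[0,0.18,0,0,0,0,-1],[0,0.18,0,0,0,0,-1],[0,0.18,0,0,0,0,-1],[0,0.18,0,0,0,0,-1],[0,0.18,0,0,0,0,-1]]}}

```text
time: 2.6
eef_pos: [0.5578, -0.0871, 0.3196]
tcp_rot: [0.549, -0.446, 0.446, -0.549]
contact_force: [-0.2, -0.2, -0.5]
opening: 1.001
```

Emit:
{"method": "carry_out", "body": {"moves": [[0,0.18,0,0,0,0,-1],[0,0.18,0,0,0,0,-1],[0,0.18,0,0,0,0,-1],[0,0.18,0,0,0,0,-1],[0,0.18,0,0,0,0,-1],[0,0.18,0,0,0,0,-1],[0,0.18,0,0,0,0,-1],[0,0,0,0,0,0,-1]]}}

```text
time: 3.6
eef_pos: [0.5578, -0.0871, 0.3198]
tcp_rot: [-0.184, 0.683, -0.683, 0.183]
contact_force: [0.1, -1.4, -0.5]
opening: 1.003
```

```bash
python3 - <<'E'
from h import *
v=[.5578,-.0866,.4927]
st=get_state();M=R.from_quat(st['tcp_rot']).as_matrix();p=st['eef_pos'];print(M.round(3),p,st['qpos'])
m=camera_model('wrist');im=read_camera('wrist')
zt=stand(v,[0,-1,0])[0]-stand(v,[0,0,0])[0];print('angle tool-z vs -y (about tool y):',np.arctan2(M[:,0]@zt,M[:,2]@zt))
print('shift tool:',M.T@(stand(v,[0,.001,.19])[0]-p))
for q in((0,0,.19),(0,.025,.19),*[(a,b,.215) for a in(-.017,.017) for b in(-.018,.018)]): print(q,proj('wrist',stand(v,q),m).round(1))
cv2.imwrite('pics/w.png',np.clip(im*1.8,0,255).astype('uint8'))
E
```

```text
[[-0.865 -0.001  0.501]
 [-0.501  0.    -0.865]
 [ 0.001 -1.    -0.001]] [ 0.5578332  -0.08709332  0.31976516] [-3.34549553e-01 -3.20972176e-03  1.77275869e+00 -1.63353308e-05
  1.37307589e+00  7.11356683e-01]
angle tool-z vs -y (about tool y): 0.03219357322756603
shift tool: [-0.00033969  0.12976603 -0.00134293]
(0, 0, 0.19) [[319.7 203.4]]
(0, 0.025, 0.19) [[291.2 202.5]]
(-0.017, -0.018, 0.215) [[341.1 232.9]]
(-0.017, 0.018, 0.215) [[296.8 231.6]]
(0.017, -0.018, 0.215) [[343.4 192.5]]
(0.017, 0.018, 0.215) [[297.2 191. ]]
```

View pics/w.png

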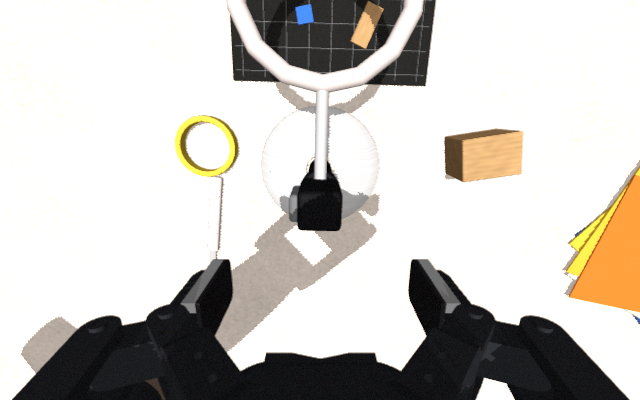

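The wrist view shows the head centred at about (320,203) with the button on its left at (294,205). This matches the projection to about 2 px. I'll apply a 0.03 rad turn, descend 130 mm, then close.

Emit:
{"method": "carry_out", "body": {"moves": [[0,0.03,0,0,0.02,-0.001,-1],[0,0,0,0,0.03,0,-1],[0,0,0,0,0.03,0,-1],[0,0,0,0,0.025,0,-1],[0,0,0,0,0.015,0,-1],[0,0,0,0,0.01,0,-1],[0,0,0,0,0,0,-1],[0,0,0,0,0,0,-1]]}}

```text
time: 4.65
eef_pos: [0.5582, -0.0865, 0.1914]
tcp_rot: [0.172, -0.685, 0.686, -0.173]
contact_force: [0.9, 0.0, 0.6]
opening: 1.0
```

Emit:
{"method": "carry_out", "body": {"moves": [[0,0,0,0,0,0,1],[0,0,0,0,0,0,1],[0,0,0,0,0,0,1],[0,0,0,0,0,0,1],[0,0,0,0,0,0,1],[0,0,0,0,0,0,1],[0,0,0,0,0,0,1],[0,0,0,0,0,0,1]], "squeeze": 60}}

```text
time: 5.65
eef_pos: [0.5576, -0.086, 0.1916]
tcp_rot: [-0.173, 0.686, -0.685, 0.173]
contact_force: [0.1, -0.5, 5.9]
opening: 0.415
```

Gripped at opening 0.415, close to the 38 mm expected with the button in. I'll lift a little first to check the lock is free.

Emit:
{"method": "carry_out", "body": {"moves": [[0,0,0,0,-0.003,0,1],[0,0,0,0,-0.004,0,1],[0,0,0,0,-0.004,0,1],[0,0,0,0,-0.004,0,1],[0,0,0,0,0,0,1],[0,0,0,0,0,0,1]]}}

```text
time: 6.4
eef_pos: [0.5576, -0.086, 0.204]
tcp_rot: [-0.172, 0.686, -0.685, 0.173]
contact_force: [4.8, -0.6, -4.3]
opening: 0.411
```

```bash
python3 - <<'E'
from h import *
im=read_camera('scene')[150:300,180:400];cv2.imwrite('pics/s2.png',np.clip(cv2.resize(im,None,fx=3.6,fy=3.6,interpolation=2)*1.6,0,255).astype('uint8'))
print(get_state()['contact_force'])
E
```

```text
[ 4.93687173 -1.52450085 -3.38524146]
```

View pics/s2.png

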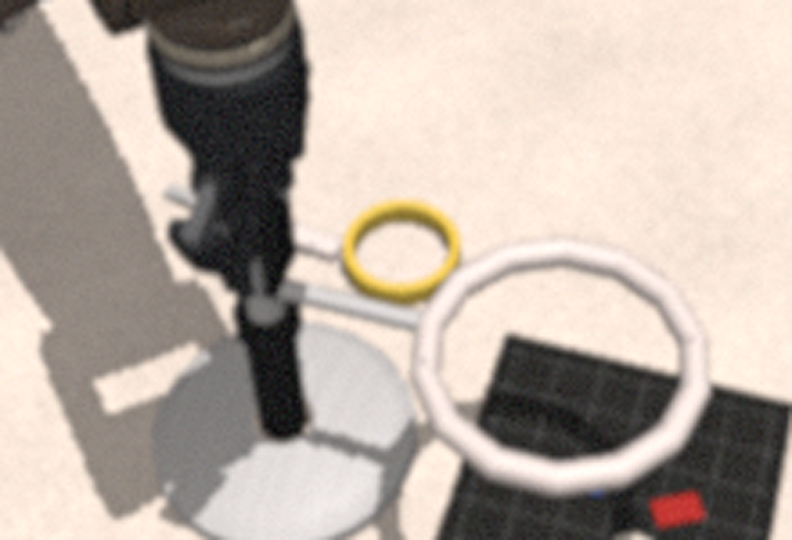

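The ring rose about 3.3 px (about 10 mm) and the force is about 4 N of weight, so the lock is free and the column slides. I'll keep pulling.

Emit:
{"method": "carry_out", "body": {"moves": [[0,0,0,0,-0.004,0,1],[0,0,0,0,-0.005,0,1],[0,0,0,0,-0.005,0,1],[0,0,0,0,-0.005,0,1],[0,0,0,0,-0.005,0,1],[0,0,0,0,-0.005,0,1],[0,0,0,0,-0.005,0,1],[0,0,0,0,-0.005,0,1],[0,0,0,0,-0.005,0,1],[0,0,0,0,-0.005,0,1]]}}

```text
time: 7.7
eef_pos: [0.5576, -0.086, 0.2508]
tcp_rot: [-0.173, 0.687, -0.685, 0.172]
contact_force: [5.8, -0.7, -5.5]
opening: 0.415
```

Emit:
{"method": "carry_out", "body": {"moves": [[0,0,0,0,-0.005,0,1],[0,0,0,0,-0.005,0,1],[0,0,0,0,-0.005,0,1],[0,0,0,0,-0.004,0,1],[0,0,0,0,-0.004,0,1],[0,0,0,0,-0.004,0,1],[0,0,0,0,0,0,1]]}}

```text
time: 8.57
eef_pos: [0.5576, -0.086, 0.2796]
tcp_rot: [-0.173, 0.686, -0.685, 0.172]
contact_force: [5.4, -1.1, -3.9]
opening: 0.413
```

Emit:
{"method": "carry_out", "body": {"moves": [[0,0,0,0,-0.003,0,1],[0,0,0,0,-0.003,0,1],[0,0,0,0,-0.003,0,1],[0,0,0,0,0,0,1],[0,0,0,0,0,0,1]]}}

```text
time: 9.2
eef_pos: [0.5576, -0.086, 0.2888]
tcp_rot: [-0.173, 0.686, -0.685, 0.172]
contact_force: [5.4, -0.6, -4.4]
opening: 0.417
```

```bash
python3 - <<'E'
from h import *
im=read_camera('scene')[150:300,180:400];cv2.imwrite('pics/s3.png',np.clip(cv2.resize(im,None,fx=3.6,fy=3.6,interpolation=2)*1.6,0,255).astype('uint8'))
a=np.linspace(0,2*np.pi,73)
for q in(.08,.085,.09,.095,.1):
    P=proj('scene',stand([.5578,-.0866,.4927],[(.175+.083*np.cos(b),.083*np.sin(b),.154+q) for b in a]));print(q,((P-[180,150])*3.6).min(0),((P-[180,150])*3.6).max(0))
E
```

```text
0.08 [404.51463873 161.41406086] [727.92898765 421.25352567]
0.085 [404.27775257 155.36862603] [729.26152931 415.63461441]
0.09 [404.0385571  149.26850135] [730.60706783 409.95707962]
0.095 [403.7970184 143.1129413] [731.96579427 404.21999903]
0.1 [403.55310186 136.90118679] [733.33790348 398.42243094]
```

View pics/s3.png

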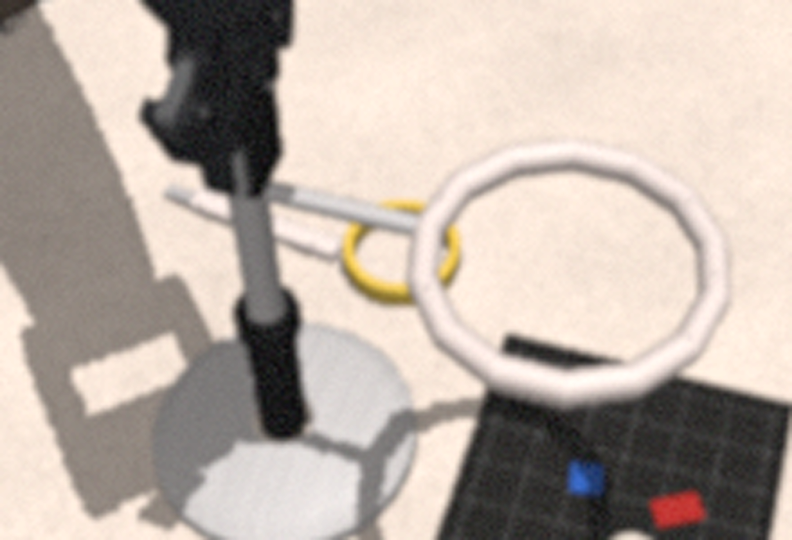

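The ring spans rows 141–406, which puts the column at about 0.095. There's no end-stop force yet, so I'll go on in small steps.

Emit:
{"method": "carry_out", "body": {"moves": [[0,0,0,0,-0.002,0,1],[0,0,0,0,-0.002,0,1],[0,0,0,0,0,0,1],[0,0,0,0,0,0,1]]}}

```text
time: 9.75
eef_pos: [0.5576, -0.086, 0.2917]
tcp_rot: [-0.173, 0.687, -0.685, 0.172]
contact_force: [5.4, -1.7, -6.8]
opening: 0.415
```

Emit:
{"method": "carry_out", "body": {"moves": [[0,0,0,0,-0.001,0,1],[0,0,0,0,-0.001,0,1],[0,0,0,0,0,0,1],[0,0,0,0,0,0,1]]}}

```text
time: 10.25
eef_pos: [0.5576, -0.086, 0.2917]
tcp_rot: [-0.173, 0.687, -0.685, 0.172]
contact_force: [8.8, -2.5, -12.0]
opening: 0.415
```

The TCP no longer rises (0.2917, exactly 0.100 above the grasp height) and the downward force is growing, so this is the second stop. I'll check it's steady, then hand in.

```bash
python3 - <<'E'
from h import *
for i in range(3): read_camera('wrist');s=get_state();print(s['time'],s['eef_pos'],s['contact_force'],s['opening'],abs(s['dq']).max())
print(sign_off())
E
```

```text
10.3 [ 0.55757674 -0.0859748   0.29173885] [  9.65522087  -2.35845696 -12.19727709] 0.41727956661161797 0.0023742529165625744
10.35 [ 0.55756732 -0.08596194  0.29176692] [  8.5321584   -1.88162628 -12.16689999] 0.4190472782141634 0.0009535419450766807
10.4 [ 0.55755964 -0.08593596  0.29172934] [  8.53579753  -2.23271879 -11.29023844] 0.41476010433560984 0.0011706230371248455
the job is handed in; nothing more can be done
None
```

I gripped the head with 60 N across the button, pulled the column up past the first stop to the second, and handed the job in at about 10.4 s while still holding it there.

**Last checks:**
- **Column height:** the tool stopped 100 mm above where it gripped. Pulling up another 2 mm only raised the downward force, from about 7 N to 12 N, which fits the solid stop. The camera put the column at about 95 mm just before the last few millimetres.
- **Stillness:** the arm was steady, with the fastest joint at about 0.002 rad/s or less.
- **Button:** I inferred that it was in; I had no direct reading. The finger opening stayed at 0.41–0.42 throughout, which would be about 35 mm if the reading is linear, against the 38 mm expected. The column also slid freely from the start of the pull.
- **Bystanders:** the tape roll and knife looked unmoved in the last scene view. The carton was outside that picture, but the arm never went near it.

No check failed. The one disagreement was the finger opening, and the sign-off itself gave no verdict.

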